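# Sign off the mixing console

## Task

Sign off the recording desk: with the fingertips, pull both red microphone faders on the mixing console all the way down to their stops (towards the console's front edge), leaving the blue and the white fader where they are set. Then push the console's cover over from behind and press it fully shut, gently and without slamming it. Only touch and push: the console must not be lifted or shoved out of its place, and the things standing around must not be moved or picked up.

Things in the scene. Friction and masses are not known exactly. Their poses are not given: they have to be found in the camera images.
- console: compact mixing console, about 4.5 kg, loose on rubber feet (slides if pushed with over about 20 N), 254 mm (x) by 330 mm (y). Origin: centre of its underside; +x points from its front edge to its rear, +y to its left, z up. Between wooden end cheeks (inner faces at y = -150 and +150 mm, tops 75 mm up) lies a flat dark panel 50 mm up: four faders along x in its front half, knobs in its rear half.
- panel (a point): centre of the control panel's surface, 50 mm above the desk, above the console's origin. Knobs 12 to 14 mm high and up to 22 mm across stand at x = 44, 56 and 68 mm from it; between the faders' upper ends (caps reach x = -13 mm) and the knobs (from x = 36 mm) the panel is bare.
- bridge (a point): middle of the top of the connector bridge across the console's rear, 42 mm deep (console x = 83 to 125 mm), 75 mm above the desk
- fader_mic1 (a joint): leftmost red fader (console y = +95 mm), m: 0 = down at its stop nearest the front edge, 0.060 = fully up (towards +x of the console). Friction of about 1 N; stays where it is left. Its cap is 22 mm along x, 13 mm wide, from 5 to 17 mm above the panel; at 0 its centre lies at console x = -84 mm.
- fader_mic2 (a joint): second red fader (console y = +45 mm), otherwise the same as fader_mic1
- fader_music (a joint): blue fader (console y = -5 mm), the same size and travel; not to be moved
- fader_master (a joint): white fader (console y = -95 mm), the same size and travel; not to be moved
- cap_mic1 (a point): centre of the top face of the leftmost red cap, 67 mm above the desk
- cap_mic2 (a point): centre of the top face of the second red cap, 67 mm above the desk
- cap_music (a point): centre of the top face of the blue cap
- cap_master (a point): centre of the top face of the white cap
- cover (a joint): hinge of the console's light grey cover, rad: 0 = fully shut, lying level on the end cheeks; 1.57 = standing straight up; stops at 1.95. A stiff friction hinge: the cover stays at whatever angle it is left, so it must be pushed all the way down; that takes about 1 to 3 N at the free edge.
- cover_hinge (a point): middle of the hinge line, which runs along the console's y at console x = +85 mm, 76.5 mm above the desk. The cover is a flat plate 4 mm thick and 328 mm wide; shut, its underside is level with the hinge line and its outer face 4 mm above it.
- cover_edge (a point): middle of the cover's free edge on the outer face (top when shut, the side away from the robot when open), 210 mm from the hinge line. A lip along this edge is turned 18 mm down from the underside (towards the robot when open).
- mic_host: studio microphone in a shock mount on a round black desk stand, base 132 mm across, 240 mm tall, loose; origin at the centre of its underside
- mic_guest: second microphone on a desk stand, the same size, loose; origin at the centre of its underside
- mug: blue mug, 82 mm across, 95 mm tall, loose; origin at the centre of its underside
- canister: yellow canister of wipes, 92 mm across, 190 mm tall, loose; origin at the centre of its underside
- pen_pot: metal pot with pens, 80 mm across, about 165 mm tall, loose; origin at the centre of its underside
- phone: black phone lying by the right side of the console, 147 x 72 x 8 mm, long side along its x, loose; origin at the centre of its underside
- headphones: black headphones lying flat, about 180 x 230 mm, 37 mm high, loose; origin on the desk between the ear cups

How it is judged:
By the outcome, as a careful person would: the job done as asked, in the order asked, and still so for the second after the job is handed in, with the robot touching nothing.
It also fails if it takes over 56 s, if anything falls off the work surface, if the arm or the gripper's body presses on something with over 40 N, if the wrist force passes 120 N, or if a joint passes its speed limit or range.

## Robot

A 6-joint arm with a two-finger parallel gripper is mounted at the origin on the work surface. World frame = base frame: x ahead of the robot, y to its left, z up, the work surface at z = 0. Lengths are in mm, angles in rad, forces in N, time in s.
With the tool pointing down it reaches from about 275 to 725 mm from the base axis. Payload 15.9 kg.
Tool frame: the origin (TCP) lies at the centre of the arm's flange, where the gripper is bolted on; the fingertips stand 173 mm ahead of it and the grasp point (between the pads) lies 155 mm ahead of it; x points along the fingers, z is the direction in which the jaws open and shut, and the axes are right-handed (so a half turn about x gives the same grasp; the last joint's range is limited). The gripper opens to 85 mm and grips with 20 to 120 N. Pads are 22 mm wide; open, the fingers measure 114 mm over their backs; the gripper's body (76 mm by 85 mm) begins 54 mm behind the grasp point. The pads swing forward as they close: fully open they stand 13 mm farther back than shut.
Start: joints at [1.102, 0.213, -0.034, 1.323, 0, 1.571], TCP at [225.9, 446.044, 404.706] pointing down, gripper open.
Joint ranges: [-2.98, 2.98], [-0.74, 1.72], [-1.14, 1.35], [-2.1, 2.04], [-1.57, 1.44], [-3.14, 3.14]. Speed limits (rad/s): [1.89, 1.89, 2.39, 2.57, 3.14, 3.14].

## Interface

Orientations are given as a unit quaternion [w, x, y, z].
In Python, from workcell import robot gives the robot as it stands.
- The arm moves only by the tool carry_out, never from a script. Its argument "commands" is a list of rows, each an object with "gripper": the closure, from -1 (fully open) to 1 (shut); "translation": the shift along the tool's x, y, z in m, a list of three; "yaw": the turn about the tool's x in degrees. A call has exactly 8 rows; each row is the pose to reach, as a shift and turn from the pose commanded when the call began, along the tool's axes at that moment; what a row does not reach only later rows make up. A row lasts 1/12 s, in which the tool goes at most 41.7 mm and 7.16 degrees, less where a joint would pass 70% of its speed; a pose out of reach is approached as far as the arm can. A call with a gripper value outside its range is refused whole. The fingers move at their own pace and stop on an object; the grip force is fixed at half the most. Time passes only in rows, so rows that repeat a pose let the fingers close, or fill a call up. It gives the time, the measured TCP pose, the force and the opening at its end, in the units of the state.
- robot.state(): the state, without advancing time (a new reading comes with each control period).
- robot.grab_frame(name): name is "scene" or "top" or "wrist"; returns a dict with "image" (400x640x3 uint8, red, green, blue), "vfov" (degrees; the focal length in pixels is half the picture's height over the tangent of half this angle, whatever the lens; pixels are square), "cx", "cy" (the principal point, pixels), "k1" (the pictures are not rectified: a ray, as slopes to the right and down, at radius r is drawn at 1 + k1 r^2 times it, then the intrinsics apply), "R" (3x3) and "t" (3): a world point X has camera coordinates R X + t. Camera axes: x right, y down, z forward; pixel columns grow to the right and rows downward; lengths in mm; the calibration is good to about 2 mm. A picture is of the moment at which its call begins. There is no depth.
- robot.hand_in(): hands the job in, once; it reports no verdict.
The state is a dict: "time_s": time; "joint_positions": joint angles; "joint_velocities": joint speeds; "tau": joint torques, N m; "tcp_pos": TCP position; "eef_rot": TCP orientation; "wrist_force": force on the tool from outside, world axes, zero at the start; "moment": the same for the moment, N m; "finger_gap": finger opening in mm.
Only numpy, scipy, OpenCV 4.12 (cv2) and the standard library are available. Lean on these libraries where they do the work, as an engineer would, in place of code of your own. Each camera call takes 0.05 s, during which the arm holds its last target.

## Working session

There is one attempt and no reset: what is moved stays moved. The work goes in short steps, Python scripts to look and compute and a tool call to move; the robot and the scene stay as the last step left them, time stands still between calls to the robot, and variables do not carry over. Pictures are saved under pics/ and viewed, and the job is handed in when it is done.

Besides the shell and the picture viewer there is one more tool, called after "Emit:" as name(argument=value, ...), one argument or row to a line, values as JSON. carry_out: Moves the arm, as the interface text tells. Its arguments: {"type":"object","properties":{"commands":{"type":"array"}},"required":["commands"]}

```bash
ls; mkdir -p pics; python3 - <<'E'
from workcell import robot
import cv2, json
s=robot.state(); print({k:s[k] for k in('time_s','tcp_pos','eef_rot','finger_gap','wrist_force')})
for n in('scene','top','wrist'):
    f=robot.grab_frame(n); cv2.imwrite(f'pics/{n}0.png',f['image'][:,:,::-1])
    print(n,f['vfov'],f['cx'],f['cy'],f['k1'],f['R'],f['t'])
E
```

```text
pics
{'time_s': 0.0, 'tcp_pos': array([225.84061932, 445.93052632, 404.2296906 ]), 'eef_rot': array([ 0.60212964, -0.37040949,  0.6027812 ,  0.36998855]), 'finger_gap': 85.69416548359091, 'wrist_force': array([ 0.38592084, -0.61344015, -1.06550904])}
scene 51.176925355629685 320.1003750468366 196.099542842336 -0.09982568832256612 [[ 0.97518014 -0.2213626   0.00472044]
 [-0.15899623 -0.71495317 -0.68085399]
 [ 0.1540905   0.66320476 -0.73240396]] [-561.40885227  110.53268617 1233.67609899]
top 45.99474427725188 316.5171061563336 197.9533181414117 -0.014667940970573641 [[-0.02298625 -0.99964568 -0.01342194]
 [-0.98326525  0.02503246 -0.18045173]
 [ 0.18072378  0.00904942 -0.98349226]] [   4.4577082   577.05240699 1609.78758583]
wrist 66.89496659754116 326.8661720578165 200.23450354770213 -0.030961859129544203 [[ 4.52576450e-01  8.91725522e-01  3.87547530e-04]
 [ 8.54305209e-01 -4.33709057e-01  2.86459532e-01]
 [ 2.55611359e-01 -1.29313754e-01 -9.58092264e-01]] [-499.27007169  -35.31550272  379.85095764]
```

View pics/scene0.png

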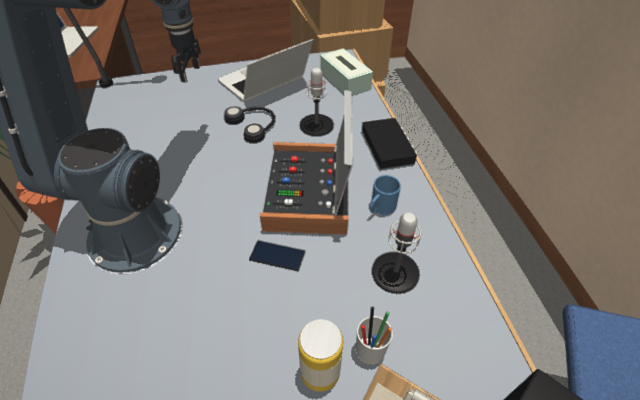

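View pics/top0.png

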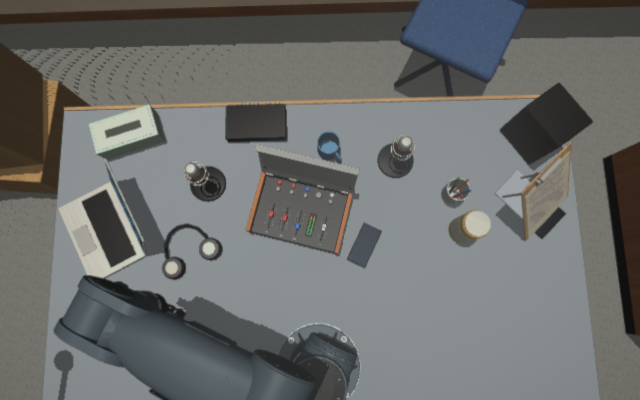

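View pics/wrist0.png

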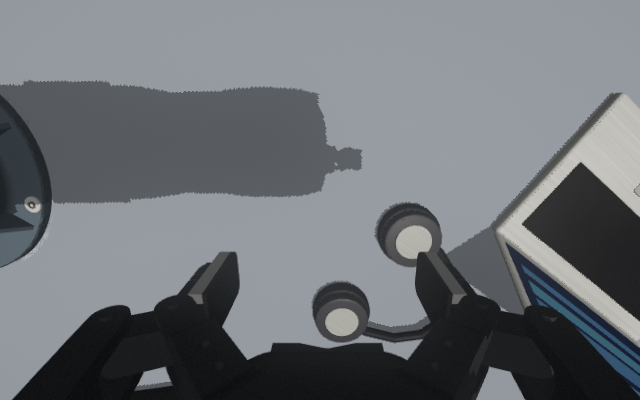

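```bash
cat > h.py <<'E'
import numpy as np, cv2
from workcell import robot
def K(f):
    fl=200/np.tan(np.radians(f['vfov'])/2); return np.array([[fl,0,f['cx']],[0,fl,f['cy']],[0,0,1]])
def ray(f,px):
    u=cv2.undistortPoints(np.array(px,float).reshape(-1,1,2),K(f),np.array([f['k1'],0,0,0.])).reshape(-1,2)
    R=np.array(f['R']);t=np.array(f['t'])
    d=np.c_[u,np.ones(len(u))]@R; return -R.T@t,d
def onz(f,px,z):
    c,d=ray(f,px); z=np.broadcast_to(z,(len(d),)); return c+d*((z-c[2])/d[:,2])[:,None]
def proj(f,X):
    R=np.array(f['R']); p,_=cv2.projectPoints(np.array(X,float).reshape(-1,1,3),cv2.Rodrigues(R)[0],np.array(f['t'],float),K(f),np.array([f['k1'],0,0,0.])); return p.reshape(-1,2)
E
python3 - <<'E'
import cv2
a=cv2.imread('pics/top0.png')[130:270,160:400]; cv2.imwrite('pics/top0z.png',cv2.resize(a,None,fx=3.3,fy=3.3,interpolation=cv2.INTER_CUBIC))
a=cv2.imread('pics/scene0.png')[80:250,240:440]; cv2.imwrite('pics/scene0z.png',cv2.resize(a,None,fx=3.5,fy=3.5,interpolation=cv2.INTER_CUBIC))
E
```

```text
(no output)
```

View pics/top0z.png

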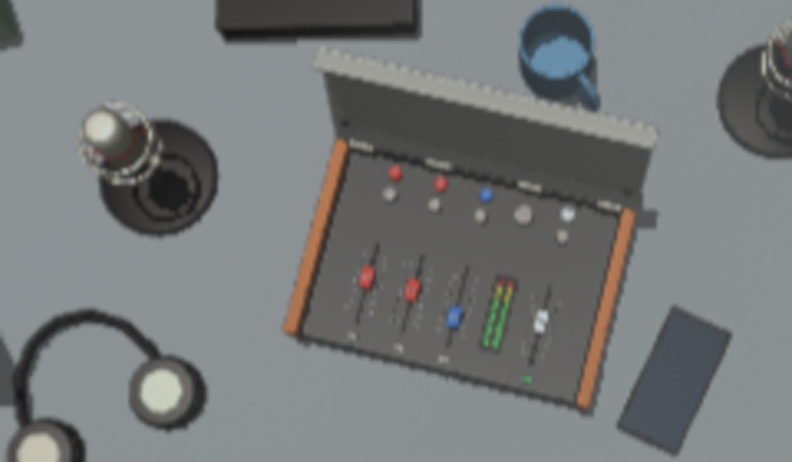

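View pics/scene0z.png

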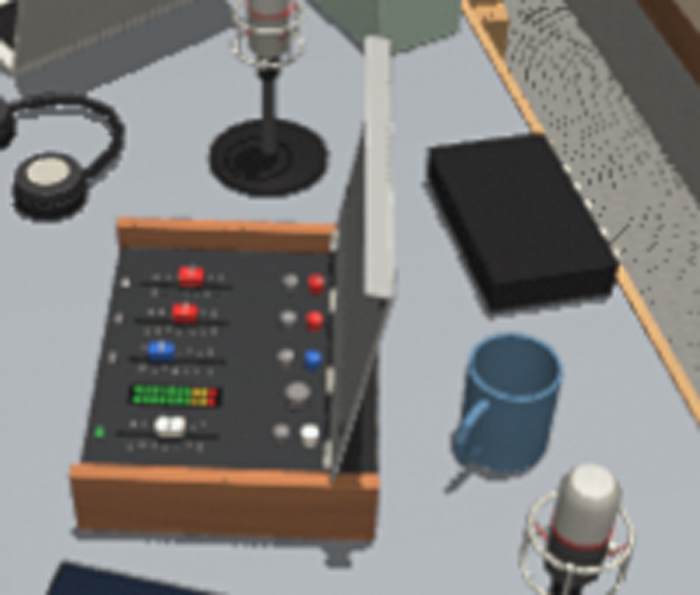

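```bash
cat >> h.py <<'E'
def blobs(im,lo,hi,amin=6):
    h=cv2.cvtColor(im,cv2.COLOR_RGB2HSV); m=cv2.inRange(h,np.array(lo),np.array(hi))
    n,l,s,c=cv2.connectedComponentsWithStats(m); return [(c[i],s[i]) for i in range(1,n) if s[i][4]>=amin]
E
python3 - <<'E'
from h import *
for n in('top','scene'):
    f=robot.grab_frame(n); im=f['image']
    x0,y0,x1,y1=(240,140,365,260) if n=='top' else (255,130,365,240)
    sub=im[y0:y1,x0:x1]
    h=cv2.cvtColor(np.ascontiguousarray(sub),cv2.COLOR_RGB2HSV)
    print(n)
    for nm,lo,hi in(('red',(0,180,120),(4,255,255)),('red2',(174,150,100),(180,255,255)),('blue',(105,130,90),(125,255,255)),('white',(0,0,170),(180,40,255)),('wood',(5,100,80),(15,220,255))):
        for c,s in blobs(sub,lo,hi):
            p=c+[x0,y0]; print(nm,p.round(1),s[4],onz(f,[p],67)[0].round(1))
            if nm=='wood' and s[4]>60:
                l=cv2.inRange(h,np.array(lo),np.array(hi)); nn,L=cv2.connectedComponents(l)
                k=L[int(0)+0,0]
                # pts of this comp
                pts=np.argwhere((np.arange(L.shape[1])[None]>=s[0])&(np.arange(L.shape[1])[None]<s[0]+s[2])&(np.arange(L.shape[0])[:,None]>=s[1])&(np.arange(L.shape[0])[:,None]<s[1]+s[3])&(L>0))[:,::-1]
                b=cv2.boxPoints(cv2.minAreaRect(pts.astype(np.float32)))+[x0,y0]
                print(b.round(1).tolist()); print(onz(f,b,75).round(1))
E
```

```text
top
white [332.  194.5] 6 [585.2 -64.1  67. ]
white [323.4 227.1] 13 [471.4 -31.   67. ]
wood [255.5 201.2] 253 [568.2 204.   67. ]
[[245.5, 229.6], [261.6, 171.6], [265.7, 172.7], [249.6, 230.7]]
[[468.3 237.4  75. ]
 [672.1 181.4  75. ]
 [667.6 167.1  75. ]
 [464.1 223.3  75. ]]
wood [343. 223.] 239 [483.9 -99.4  67. ]
[[333.9, 252.3], [348.3, 192.6], [352.2, 193.5], [337.7, 253.2]]
[[ 383.3  -64.7   75. ]
 [ 589.  -121.    75. ]
 [ 585.4 -134.1   75. ]
 [ 379.9  -77.6   75. ]]
scene
red [294.6 158.8] 16 [522.8 145.   67. ]
red [329.8 161. ] 8 [632.4 109.5  67. ]
red [292.2 168.9] 15 [506.8  99.1  67. ]
red [328.9 171.8] 8 [617.7  61.1  67. ]
red [300.3 192.6] 7 [512.3  -8.3  67. ]
blue [285.7 180. ] 29 [478.3  54.3  67. ]
blue [329.  182.3] 23 [606.9  15.5  67. ]
white [256.2 130.3] 6 [417.7 321.5  67. ]
white [278.6 172.6] 2106 [461.8  91.9  67. ]
white [355.6 183.9] 1851 [685.2  -9.3  67. ]
white [288.2 200.6] 29 [471.2 -32.7  67. ]
white [328.1 203.1] 15 [584.2 -67.8  67. ]
wood [303.8 146.8] 483 [564.1 197.3  67. ]
[[273.8, 149.9], [274.0, 141.9], [335.0, 143.7], [334.8, 151.7]]
[[462.2 194.2  75. ]
 [469.  235.1  75. ]
 [668.  181.2  75. ]
 [657.1 141.6  75. ]]
wood [303.8 222.5] 1607 [ 499.9 -124.8   67. ]
[[259.4, 230.5], [260.1, 211.6], [347.2, 214.8], [346.5, 233.7]]
[[ 373.6 -132.4   75. ]
 [ 384.2  -64.3   75. ]
 [ 624.9 -130.2   75. ]
 [ 605.1 -195.4   75. ]]
```

```bash
python3 - <<'E'
from h import *
np.set_printoptions(suppress=True,precision=1)
ft=robot.grab_frame('top'); fs=robot.grab_frame('scene')
im=ft['image']
for x,y in((271,214),(284,217),(297,226),(323,227),(279,182),(307,189)): print((x,y),cv2.cvtColor(im[y:y+1,x:x+1],cv2.COLOR_RGB2HSV)[0,0])
sub=im[195:245,255:340]
for nm,lo,hi in(('r',(0,130,90),(8,255,255)),('r2',(170,100,90),(180,255,255)),('b',(105,90,80),(125,255,255)),('w',(0,0,140),(180,50,255))):
    for c,s in blobs(sub,lo,hi,4):
        p=c+[255,195]; print(nm,p,s[4],onz(ft,[p],67)[0])
o=np.array([546.6,46.4,0]);cx=np.array([.9646,-.2639,0]);cy=np.array([.2639,.9646,0]);z=np.array([0,0,1.])
# cover edge outer corners across theta, projected
for th in (1.57,1.65,1.75,1.85,1.95):
    P=[]
    for yy in(164,-164):
        # underside free edge r=210 , outer = offset +4 along normal
        for off in(4,-18):
            n=np.cos(th)*z+np.sin(th)*cx
            P.append(o+cx*85+z*76.5+(-cx*np.cos(th)+z*np.sin(th))*210+n*off+cy*yy)
    print(th,proj(ft,P).tolist(),'S',proj(fs,P).round(0).tolist())
E
python3 - <<'E'
import cv2
a=cv2.imread('pics/top0.png')[140:205,245:365]; cv2.imwrite('pics/t1.png',cv2.resize(a,None,fx=6.5,fy=6.5,interpolation=cv2.INTER_NEAREST))
E
```

```text
(271, 214) [  1 116 178]
(284, 217) [  1 131 169]
(297, 226) [109 113 174]
(323, 227) [ 98   6 172]
(279, 182) [  2 140 189]
(307, 189) [108 129 180]
r [270.9 213.4] 14 [523.6 150.2  67. ]
r [284.6 217.3] 14 [508.9 102.6  67. ]
b [297.1 225.5] 24 [479.   59.8  67. ]
w [318.  195.4] 8 [583.4 -15.   67. ]
w [331.5 195.3] 6 [582.3 -62.3  67. ]
w [330. 201.] 5 [562.3 -56.5  67. ]
w [323.5 226.8] 22 [472.3 -31.4  67. ]
w [267.8 241.3] 193 [427.  161.7  67. ]
1.57 [[252.9200690801239, 154.35281606285625], [251.02413796037695, 161.07500498747947], [356.7102886708784, 179.15422882718408], [355.06491649370986, 186.03106089519804]] S [[340.0, 89.0], [332.0, 89.0], [338.0, 163.0], [329.0, 163.0]]
1.65 [[254.40479676910323, 149.34287059490475], [252.43955212726271, 155.85980895141518], [357.93475265903817, 174.01164797134578], [356.34268426277004, 180.70957959698774]] S [[345.0, 90.0], [338.0, 89.0], [345.0, 163.0], [336.0, 163.0]]
1.75 [[256.317279883971, 143.35602918843043], [254.29119701076658, 149.5359482228514], [359.39459394817493, 167.83281201710852], [357.88883041357764, 174.2237318279977]] S [[352.0, 91.0], [345.0, 89.0], [353.0, 165.0], [345.0, 163.0]]
1.85 [[258.2668120468541, 137.74926017190666], [256.2090145470751, 143.51031482734174], [360.75784046068543, 162.0081094582078], [359.3583107219619, 168.00652760442017]] S [[359.0, 92.0], [352.0, 91.0], [361.0, 166.0], [353.0, 164.0]]
1.95 [[260.2258670587532, 132.59308284040526], [258.1652406215344, 137.8631886321292], [362.00739823259653, 156.61174175472723], [360.7315559721794, 162.14163006848514]] S [[365.0, 95.0], [358.0, 92.0], [369.0, 169.0], [361.0, 166.0]]
```

View pics/t1.png

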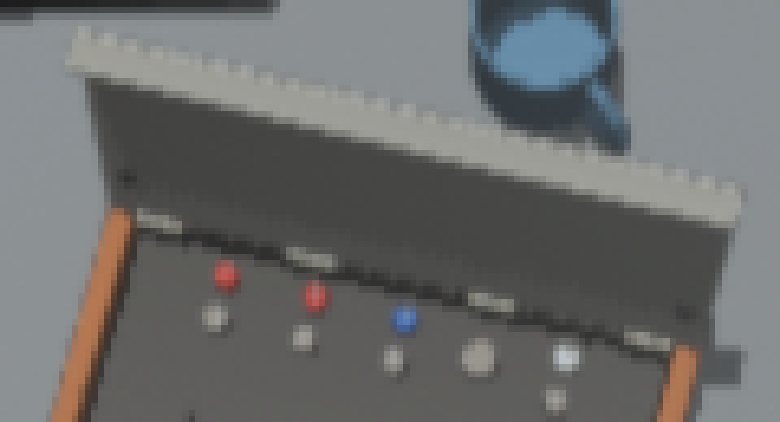

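```bash
cat >> h.py <<'E'
from scipy.spatial.transform import Rotation as Ro
O=np.array([546.6,46.4,0]);YAW=-15.3
CX=np.array([np.cos(np.radians(YAW)),np.sin(np.radians(YAW)),0]);CY=np.array([-CX[1],CX[0],0])
def C(x,y,z): return O+CX*x+CY*y+np.array([0,0,z])
def toC(p): d=np.asarray(p)-O; return np.array([d@CX,d@CY,d[2]])
def RT(s=None):
    s=s or robot.state(); q=s['eef_rot']; return Ro.from_quat([q[1],q[2],q[3],q[0]]).as_matrix()
def plan(x,y,ztip,s=None):
    """tool-frame shift (m) to bring closed fingertip to console xy, height ztip"""
    s=s or robot.state(); R=RT(s); tip=s['tcp_pos']+R[:,0]*173
    return (R.T@(C(x,y,ztip)-tip)/1000).round(4), toC(tip).round(1)
def st():
    s=robot.state(); R=RT(s); tip=s['tcp_pos']+R[:,0]*173
    ang=lambda v:round(float(np.degrees(np.arctan2(v[1],v[0]))),1)
    print('t',round(s['time_s'],2),'tipC',toC(tip).round(1),'F',np.round(s['wrist_force'],1),'gap',round(s['finger_gap'],1),'ty',ang(R[:,1]),'tz',ang(R[:,2]),'tx',R[:,0].round(3),'q',np.round(s['joint_positions'],2))
    return s
E
python3 - <<'E'
from h import *
st()
for a in ((-15,94,180),(-15,94,57)): print(plan(*a))
E
```

```text
t 0.35 tipC [-414.8  300.8  231.6] F [0.3 0.2 0.1] gap 85.6 ty 153.1 tz 63.1 tx [-0. -0. -1.] q [ 1.1   0.21 -0.03  1.32  0.    1.57]
(array([ 0.0516, -0.4331, -0.1224]), array([-414.8,  300.8,  231.6]))
(array([ 0.1746, -0.4331, -0.1224]), array([-414.8,  300.8,  231.6]))
```

```bash
python3 - <<'E'
from h import *
f=robot.grab_frame('top')
for p,z in(((208,183),10),((196,172),235),((396,160),10),((404,146),235),((329,145),95)): print(toC(onz(f,[p],z)[0]).round())
E
```

```text
[ 11. 355.  10.]
[  2. 336. 235.]
[ 259. -292.   10.]
[ 243. -287.  235.]
[230. -45.  95.]
```

Emit:
carry_out(
  commands=[
    {"gripper": 1, "translation": [0.0, -0.04, -0.012], "yaw": -3},
    {"gripper": 1, "translation": [0.0, -0.08, -0.024], "yaw": -6},
    {"gripper": 1, "translation": [0.0, -0.12, -0.036], "yaw": -9},
    {"gripper": 1, "translation": [0.01, -0.16, -0.048], "yaw": -11.6},
    {"gripper": 1, "translation": [0.02, -0.2, -0.06], "yaw": -11.6},
    {"gripper": 1, "translation": [0.03, -0.24, -0.072], "yaw": -11.6},
    {"gripper": 1, "translation": [0.04, -0.28, -0.084], "yaw": -11.6},
    {"gripper": 1, "translation": [0.05, -0.31, -0.095], "yaw": -11.6},
  ],
)

```text
time_s: 1.07
tcp_pos: [461.0, 219.4, 354.5]
eef_rot: [0.562, -0.429, 0.562, 0.429]
wrist_force: [0.2, -0.5, -0.2]
finger_gap: -0.1
```

```bash
python3 - <<'E'
from h import *
st()
print(plan(-18,94,110))
E
```

```text
t 1.07 tipC [-128.1  144.4  181.5] F [ 0.2 -0.5 -0.2] gap -0.1 ty 164.7 tz 74.7 tx [ 0.001  0.    -1.   ] q [ 0.44  0.25 -0.12  1.21 -0.    0.71]
(array([ 0.0716, -0.11  , -0.0504]), array([-128.1,  144.4,  181.5]))
```

Emit:
carry_out(
  commands=[
    {"gripper": 1, "translation": [0.0, -0.035, -0.016], "yaw": 0},
    {"gripper": 1, "translation": [0.0, -0.07, -0.032], "yaw": 0},
    {"gripper": 1, "translation": [0.01, -0.1, -0.045], "yaw": 0},
    {"gripper": 1, "translation": [0.03, -0.11, -0.0504], "yaw": 0},
    {"gripper": 1, "translation": [0.05, -0.11, -0.0504], "yaw": 0},
    {"gripper": 1, "translation": [0.07, -0.11, -0.0504], "yaw": 0},
    {"gripper": 1, "translation": [0.075, -0.11, -0.0504], "yaw": 0},
    {"gripper": 1, "translation": [0.075, -0.11, -0.0504], "yaw": 0},
  ],
)

```text
time_s: 1.73
tcp_pos: [551.9, 143.5, 278.5]
eef_rot: [0.561, -0.429, 0.563, 0.43]
wrist_force: [0.1, -0.3, 0.6]
finger_gap: 0.1
```

```bash
python3 - <<'E'
from h import *
st()
print(plan(-18,94,57))
f=robot.grab_frame('wrist'); cv2.imwrite('pics/w1.png',f['image'][:,:,::-1])
f=robot.grab_frame('top'); cv2.imwrite('pics/t2.png',cv2.resize(f['image'][130:270,200:400,::-1],None,fx=4,fy=4))
E
```

```text
t 1.73 tipC [-21.   94.8 105.5] F [ 0.1 -0.3  0.6] gap 0.1 ty 164.7 tz 74.7 tx [-0.003 -0.001 -1.   ] q [ 0.25  0.41 -0.09  1.08  0.    0.52]
(array([ 0.0485, -0.0031, -0.0008]), array([-21. ,  94.8, 105.5]))
```

View pics/w1.png

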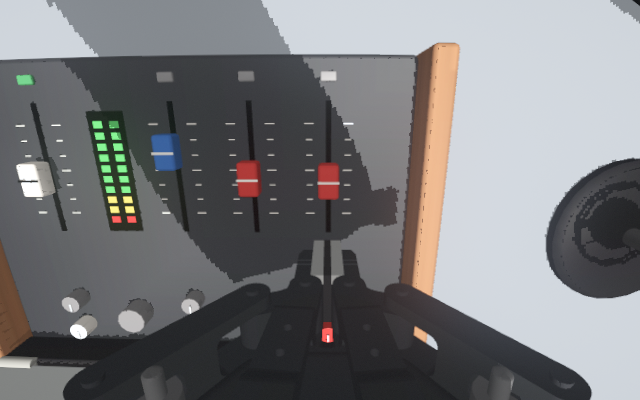

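Emit:
carry_out(
  commands=[
    {"gripper": 1, "translation": [0.008, -0.002, 0.0], "yaw": 0},
    {"gripper": 1, "translation": [0.016, -0.003, 0.0], "yaw": 0},
    {"gripper": 1, "translation": [0.024, -0.003, 0.0], "yaw": 0},
    {"gripper": 1, "translation": [0.032, -0.003, 0.0], "yaw": 0},
    {"gripper": 1, "translation": [0.038, -0.003, 0.0], "yaw": 0},
    {"gripper": 1, "translation": [0.043, -0.003, 0.0], "yaw": 0},
    {"gripper": 1, "translation": [0.047, -0.003, 0.0], "yaw": 0},
    {"gripper": 1, "translation": [0.047, -0.003, 0.0], "yaw": 0},
  ],
)

```text
time_s: 2.5
tcp_pos: [555.0, 142.8, 231.8]
eef_rot: [0.562, -0.429, 0.562, 0.429]
wrist_force: [-0.0, -0.6, -0.3]
finger_gap: 0.3
```

```bash
python3 - <<'E'
from h import *
st()
f=robot.grab_frame('wrist'); cv2.imwrite('pics/w2.png',f['image'][:,:,::-1])
E
```

```text
t 2.5 tipC [-17.5  95.1  58.8] F [-0.  -0.6 -0.3] gap 0.3 ty 164.7 tz 74.7 tx [-0.001 -0.    -1.   ] q [ 0.25  0.45 -0.15  0.97 -0.    0.52]
```

View pics/w2.png

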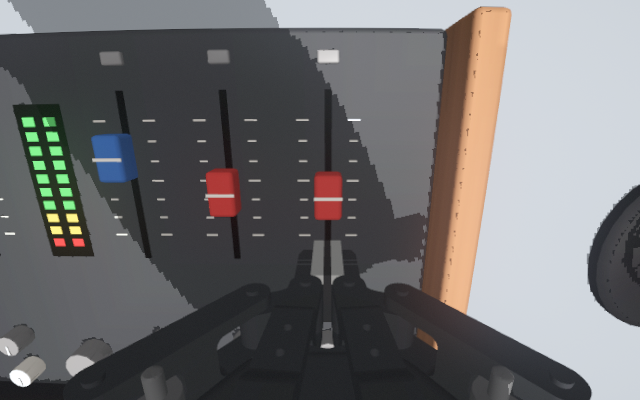

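Emit:
carry_out(
  commands=[
    {"gripper": 1, "translation": [0.002, 0.005, 0.001], "yaw": 0},
    {"gripper": 1, "translation": [0.002, 0.01, 0.001], "yaw": 0},
    {"gripper": 1, "translation": [0.002, 0.015, 0.001], "yaw": 0},
    {"gripper": 1, "translation": [0.002, 0.02, 0.001], "yaw": 0},
    {"gripper": 1, "translation": [0.002, 0.025, 0.001], "yaw": 0},
    {"gripper": 1, "translation": [0.002, 0.03, 0.001], "yaw": 0},
    {"gripper": 1, "translation": [0.002, 0.034, 0.001], "yaw": 0},
    {"gripper": 1, "translation": [0.002, 0.037, 0.001], "yaw": 0},
  ],
)

```text
time_s: 3.22
tcp_pos: [519.4, 153.8, 230.9]
eef_rot: [0.562, -0.429, 0.562, 0.429]
wrist_force: [0.2, 0.0, 0.0]
finger_gap: 0.1
```

Emit:
carry_out(
  commands=[
    {"gripper": 1, "translation": [0, 0.001, 0], "yaw": 0},
    {"gripper": 1, "translation": [0, 0.002, 0], "yaw": 0},
    {"gripper": 1, "translation": [0, 0.003, 0], "yaw": 0},
    {"gripper": 1, "translation": [0, 0.003, 0], "yaw": 0},
    {"gripper": 1, "translation": [0, 0.004, 0], "yaw": 0},
    {"gripper": 1, "translation": [0, 0.004, 0], "yaw": 0},
    {"gripper": 1, "translation": [0, 0.005, 0], "yaw": 0},
    {"gripper": 1, "translation": [0, 0.005, 0], "yaw": 0},
  ],
)

```text
time_s: 3.88
tcp_pos: [514.9, 154.9, 230.6]
eef_rot: [0.562, -0.429, 0.562, 0.429]
wrist_force: [0.5, 0.4, 0.1]
finger_gap: 0.5
```

```bash
python3 - <<'E'
from h import *
st()
f=robot.grab_frame('wrist'); cv2.imwrite('pics/w3.png',f['image'][:,:,::-1])
E
```

```text
t 3.88 tipC [-59.2  96.3  57.6] F [0.5 0.4 0.1] gap 0.5 ty 164.7 tz 74.7 tx [-0. -0. -1.] q [ 0.29  0.39 -0.25  0.93  0.    0.56]
```

View pics/w3.png

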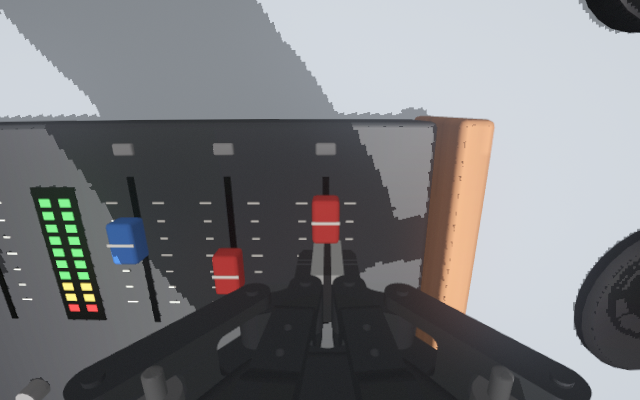

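Emit:
carry_out(
  commands=[
    {"gripper": 1, "translation": [0, 0.001, 0], "yaw": 0},
    {"gripper": 1, "translation": [0, 0.002, 0], "yaw": 0},
    {"gripper": 1, "translation": [0, 0.003, 0], "yaw": 0},
    {"gripper": 1, "translation": [0, 0.003, 0], "yaw": 0},
    {"gripper": 1, "translation": [0, 0.004, 0], "yaw": 0},
    {"gripper": 1, "translation": [0, 0.004, 0], "yaw": 0},
    {"gripper": 1, "translation": [0, 0.004, 0], "yaw": 0},
    {"gripper": 1, "translation": [0, 0.004, 0], "yaw": 0},
  ],
)

```text
time_s: 4.6
tcp_pos: [511.1, 156.0, 230.7]
eef_rot: [0.562, -0.429, 0.562, 0.429]
wrist_force: [0.2, -0.7, 0.1]
finger_gap: 0.0
```

Emit:
carry_out(
  commands=[
    {"gripper": 1, "translation": [0, 0.0, 0], "yaw": 0},
    {"gripper": 1, "translation": [0, 0.001, 0], "yaw": 0},
    {"gripper": 1, "translation": [0, 0.001, 0], "yaw": 0},
    {"gripper": 1, "translation": [0, 0.001, 0], "yaw": 0},
    {"gripper": 1, "translation": [0, 0.002, 0], "yaw": 0},
    {"gripper": 1, "translation": [0, 0.002, 0], "yaw": 0},
    {"gripper": 1, "translation": [0, 0.002, 0], "yaw": 0},
    {"gripper": 1, "translation": [0, 0.002, 0], "yaw": 0},
  ],
)

```text
time_s: 5.27
tcp_pos: [509.9, 156.3, 230.9]
eef_rot: [0.562, -0.43, 0.562, 0.429]
wrist_force: [6.2, -2.7, -4.1]
finger_gap: 0.0
```

```bash
python3 - <<'E'
from h import *
st()
f=robot.grab_frame('wrist'); cv2.imwrite('pics/w4.png',f['image'][:,:,::-1])
E
```

```text
t 5.27 tipC [-64.1  96.3  57.9] F [ 6.2 -2.7 -4.1] gap 0.0 ty 164.7 tz 74.7 tx [ 0.002 -0.    -1.   ] q [ 0.3   0.38 -0.27  0.93 -0.    0.56]
```

View pics/w4.png

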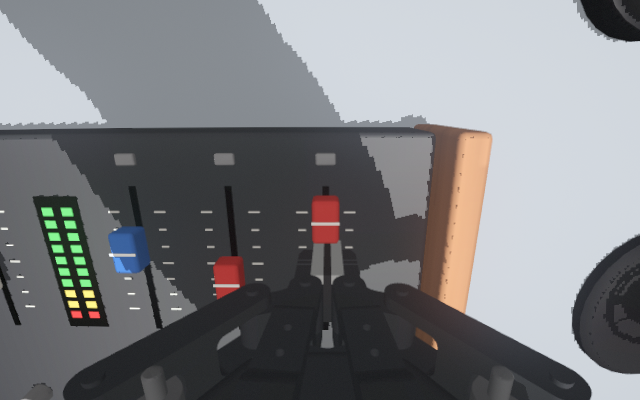

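Emit:
carry_out(
  commands=[
    {"gripper": 1, "translation": [0, -0.01, 0], "yaw": 0},
    {"gripper": 1, "translation": [-0.012, -0.02, 0], "yaw": 0},
    {"gripper": 1, "translation": [-0.025, -0.035, -0.01], "yaw": 0},
    {"gripper": 1, "translation": [-0.025, -0.047, -0.03], "yaw": 0},
    {"gripper": 1, "translation": [-0.025, -0.047, -0.051], "yaw": 0},
    {"gripper": 1, "translation": [-0.025, -0.047, -0.051], "yaw": 0},
    {"gripper": 1, "translation": [-0.025, -0.047, -0.051], "yaw": 0},
    {"gripper": 1, "translation": [-0.025, -0.047, -0.051], "yaw": 0},
  ],
)

```text
time_s: 5.98
tcp_pos: [541.4, 95.1, 255.7]
eef_rot: [0.562, -0.429, 0.562, 0.429]
wrist_force: [-0.3, -0.7, -0.1]
finger_gap: 0.3
```

```bash
python3 - <<'E'
from h import *
st()
f=robot.grab_frame('wrist'); cv2.imwrite('pics/w5.png',f['image'][:,:,::-1])
E
```

```text
t 5.98 tipC [-17.9  45.6  82.7] F [-0.3 -0.7 -0.1] gap 0.3 ty 164.7 tz 74.7 tx [-0.  0. -1.] q [ 0.17  0.39 -0.18  1.    0.    0.44]
```

View pics/w5.png

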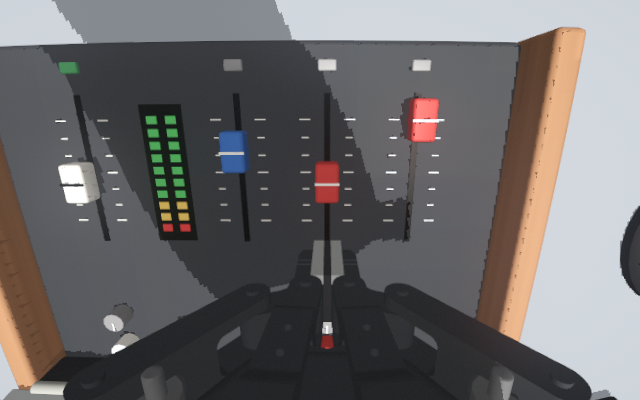

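Emit:
carry_out(
  commands=[
    {"gripper": 1, "translation": [0.01, 0, 0], "yaw": 0},
    {"gripper": 1, "translation": [0.018, 0, 0], "yaw": 0},
    {"gripper": 1, "translation": [0.025, 0, 0], "yaw": 0},
    {"gripper": 1, "translation": [0.025, 0, 0], "yaw": 0},
    {"gripper": 1, "translation": [0.025, 0.004, 0], "yaw": 0},
    {"gripper": 1, "translation": [0.025, 0.009, 0], "yaw": 0},
    {"gripper": 1, "translation": [0.025, 0.014, 0], "yaw": 0},
    {"gripper": 1, "translation": [0.025, 0.019, 0], "yaw": 0},
  ],
)

```text
time_s: 6.7
tcp_pos: [522.3, 100.1, 231.0]
eef_rot: [0.562, -0.429, 0.562, 0.429]
wrist_force: [1.0, 0.4, -0.6]
finger_gap: 0.1
```

Emit:
carry_out(
  commands=[
    {"gripper": 1, "translation": [0, 0.005, 0], "yaw": 0},
    {"gripper": 1, "translation": [0, 0.01, 0], "yaw": 0},
    {"gripper": 1, "translation": [0, 0.015, 0], "yaw": 0},
    {"gripper": 1, "translation": [0, 0.018, 0], "yaw": 0},
    {"gripper": 1, "translation": [0, 0.021, 0], "yaw": 0},
    {"gripper": 1, "translation": [0, 0.023, 0], "yaw": 0},
    {"gripper": 1, "translation": [0, 0.024, 0], "yaw": 0},
    {"gripper": 1, "translation": [0, 0.025, 0], "yaw": 0},
  ],
)

```text
time_s: 7.37
tcp_pos: [498.7, 106.5, 230.7]
eef_rot: [0.562, -0.429, 0.562, 0.429]
wrist_force: [1.5, 0.0, 0.4]
finger_gap: 0.1
```

```bash
python3 - <<'E'
from h import *
st()
E
```

```text
t 7.37 tipC [-62.   45.3  57.7] F [1.5 0.  0.4] gap 0.1 ty 164.7 tz 74.7 tx [ 0. -0. -1.] q [ 0.21  0.33 -0.33  0.91 -0.    0.48]
```

Emit:
carry_out(
  commands=[
    {"gripper": 1, "translation": [0, 0.001, 0], "yaw": 0},
    {"gripper": 1, "translation": [0, 0.001, 0], "yaw": 0},
    {"gripper": 1, "translation": [0, 0.002, 0], "yaw": 0},
    {"gripper": 1, "translation": [0, 0.002, 0], "yaw": 0},
    {"gripper": 1, "translation": [0, 0.003, 0], "yaw": 0},
    {"gripper": 1, "translation": [0, 0.003, 0], "yaw": 0},
    {"gripper": 1, "translation": [0, 0.003, 0], "yaw": 0},
    {"gripper": 1, "translation": [0, 0.003, 0], "yaw": 0},
  ],
)

```text
time_s: 8.03
tcp_pos: [496.4, 107.1, 230.9]
eef_rot: [0.562, -0.43, 0.562, 0.429]
wrist_force: [6.6, -2.2, -2.9]
finger_gap: 0.2
```

Emit:
carry_out(
  commands=[
    {"gripper": 1, "translation": [0, -0.01, 0], "yaw": 0},
    {"gripper": 1, "translation": [-0.03, -0.012, 0], "yaw": 0},
    {"gripper": 1, "translation": [-0.07, -0.012, 0], "yaw": 0},
    {"gripper": 1, "translation": [-0.11, -0.012, 0], "yaw": 0},
    {"gripper": 1, "translation": [-0.15, -0.012, 0], "yaw": 0},
    {"gripper": 1, "translation": [-0.19, -0.012, 0], "yaw": 0},
    {"gripper": 1, "translation": [-0.225, -0.012, 0], "yaw": 0},
    {"gripper": 1, "translation": [-0.255, -0.012, 0], "yaw": 0},
  ],
)

```text
time_s: 8.7
tcp_pos: [507.4, 103.9, 488.5]
eef_rot: [0.563, -0.429, 0.561, 0.429]
wrist_force: [1.5, 0.9, -1.1]
finger_gap: -0.0
```

```bash
python3 - <<'E'
from h import *
st()
print(plan(150,-10,315))
for n in('scene','top','wrist'):
    f=robot.grab_frame(n); cv2.imwrite(f'pics/{n}6.png',f['image'][:,:,::-1])
E
```

```text
t 8.7 tipC [-52.8  45.2 315.5] F [ 1.5  0.9 -1.1] gap -0.0 ty 164.7 tz 74.7 tx [ 0.002  0.001 -1.   ] q [0.2  0.26 0.23 1.54 0.   0.47]
(array([ 0.0007, -0.2027, -0.0554]), array([-52.8,  45.2, 315.5]))
```

View pics/wrist6.png

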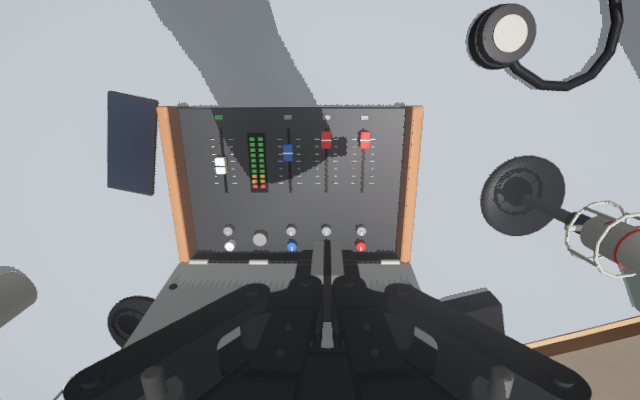

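View pics/scene6.png

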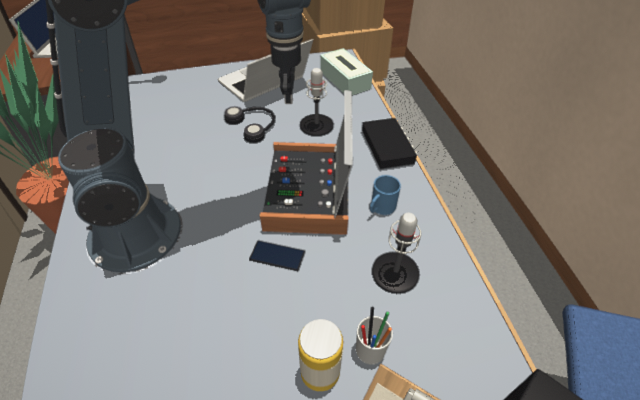

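Emit:
carry_out(
  commands=[
    {"gripper": 1, "translation": [0, -0.03, -0.01], "yaw": 0},
    {"gripper": 1, "translation": [0, -0.06, -0.02], "yaw": 0},
    {"gripper": 1, "translation": [0, -0.09, -0.03], "yaw": 0},
    {"gripper": 1, "translation": [0, -0.12, -0.04], "yaw": 0},
    {"gripper": 1, "translation": [0, -0.15, -0.05], "yaw": 0},
    {"gripper": 1, "translation": [0, -0.175, -0.055], "yaw": 0},
    {"gripper": 1, "translation": [0, -0.195, -0.055], "yaw": 0},
    {"gripper": 1, "translation": [0, -0.203, -0.055], "yaw": 0},
  ],
)

```text
time_s: 9.52
tcp_pos: [690.8, -3.9, 482.6]
eef_rot: [0.561, -0.428, 0.563, 0.43]
wrist_force: [0.4, 0.3, 0.5]
finger_gap: 0.0
```

```bash
python3 - <<'E'
from h import *
st()
print(plan(150,-10,255))
for n in('scene','top','wrist'):
    f=robot.grab_frame(n); cv2.imwrite(f'pics/{n}7.png',f['image'][:,:,::-1])
a=cv2.imread('pics/scene7.png')[30:230,240:440]; cv2.imwrite('pics/s7.png',cv2.resize(a,None,fx=3,fy=3))
E
```

```text
t 9.52 tipC [151.7 -10.7 309.6] F [0.4 0.3 0.5] gap 0.0 ty 164.7 tz 74.7 tx [-0.004  0.    -1.   ] q [-0.01  0.74  0.99  1.83 -0.    0.26]
(array([0.0546, 0.0015, 0.0007]), array([151.7, -10.7, 309.6]))
```

View pics/s7.png

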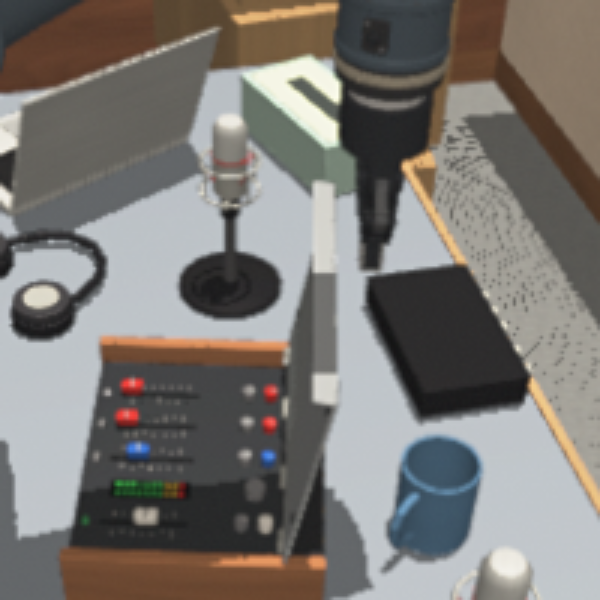

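View pics/wrist7.png

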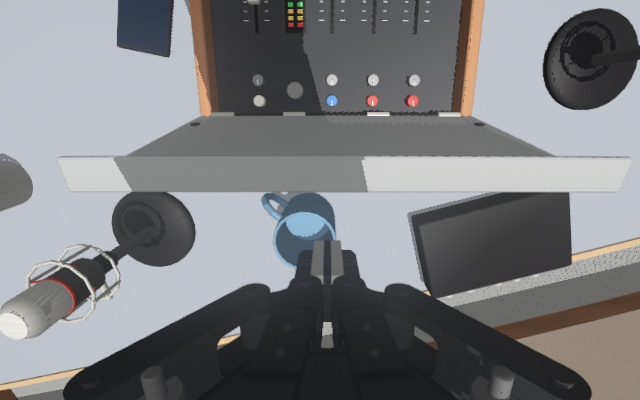

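Emit:
carry_out(
  commands=[
    {"gripper": 1, "translation": [0.01, 0, 0], "yaw": 0},
    {"gripper": 1, "translation": [0.02, 0, 0], "yaw": 0},
    {"gripper": 1, "translation": [0.03, 0, 0], "yaw": 0},
    {"gripper": 1, "translation": [0.04, 0, 0], "yaw": 0},
    {"gripper": 1, "translation": [0.047, 0, 0], "yaw": 0},
    {"gripper": 1, "translation": [0.047, 0, 0], "yaw": 0},
    {"gripper": 1, "translation": [0.047, 0, 0], "yaw": 0},
    {"gripper": 1, "translation": [0.047, 0.002, 0], "yaw": 0},
  ],
)

```text
time_s: 10.33
tcp_pos: [686.5, -1.7, 439.3]
eef_rot: [0.562, -0.429, 0.562, 0.429]
wrist_force: [-0.1, 0.6, 0.7]
finger_gap: -0.4
```

```bash
cat >> h.py <<'E'
def arc(th,r=180,half=10):
    c,s=np.cos(th),np.sin(th); return 85-r*c+4*s+half, 76.5+r*s+4*c
E
python3 - <<'E'
from h import *
st(); print(plan(150,-10,258))
for th in np.arange(1.7,-.05,-.1): print(round(th,2),np.round(arc(th),1))
E
```

```text
t 10.33 tipC [147.7  -9.5 266.3] F [-0.1  0.6  0.7] gap -0.4 ty 164.8 tz 74.8 tx [ 0.  0. -1.] q [-0.    0.66  0.74  1.64  0.    0.26]
(array([ 0.0083, -0.0023, -0.0005]), array([147.7,  -9.5, 266.3]))
1.7 [122.2 254.5]
1.6 [104.3 256.3]
1.5 [ 86.3 256.3]
1.4 [ 68.3 254.6]
1.3 [ 50.7 251. ]
1.2 [ 33.5 245.7]
1.1 [ 16.9 238.7]
1.0 [  1.1 230.1]
0.9 [-13.8 220. ]
0.8 [-27.5 208.4]
0.7 [-40.1 195.5]
0.6 [-51.3 181.4]
0.5 [-61.  166.3]
0.4 [-69.2 150.3]
0.3 [-75.8 133.5]
0.2 [-80.6 116.2]
0.1 [-83.7  98.5]
-0.0 [-85.   80.5]
```

Emit:
carry_out(
  commands=[
    {"gripper": 1, "translation": [0.003, 0.006, 0], "yaw": 0},
    {"gripper": 1, "translation": [0.006, 0.012, 0], "yaw": 0},
    {"gripper": 1, "translation": [0.008, 0.018, 0], "yaw": 0},
    {"gripper": 1, "translation": [0.01, 0.024, 0], "yaw": 0},
    {"gripper": 1, "translation": [0.01, 0.03, 0], "yaw": 0},
    {"gripper": 1, "translation": [0.01, 0.036, 0], "yaw": 0},
    {"gripper": 1, "translation": [0.01, 0.041, 0], "yaw": 0},
    {"gripper": 1, "translation": [0.01, 0.046, 0], "yaw": 0},
  ],
)

```text
time_s: 11.0
tcp_pos: [642.1, 10.4, 429.5]
eef_rot: [0.562, -0.43, 0.562, 0.429]
wrist_force: [3.1, 0.2, 1.7]
finger_gap: 0.1
```

```bash
python3 - <<'E'
from h import *
st(); 
f=robot.grab_frame('scene')
a=f['image'][30:230,240:440,::-1]; cv2.imwrite('pics/s8.png',cv2.resize(a,None,fx=3,fy=3))
E
```

```text
t 11.0 tipC [101.9  -9.5 256.5] F [3.1 0.2 1.7] gap 0.1 ty 164.7 tz 74.7 tx [ 0.001 -0.    -1.   ] q [ 0.02  0.53  0.49  1.53 -0.    0.28]
```

View pics/s8.png

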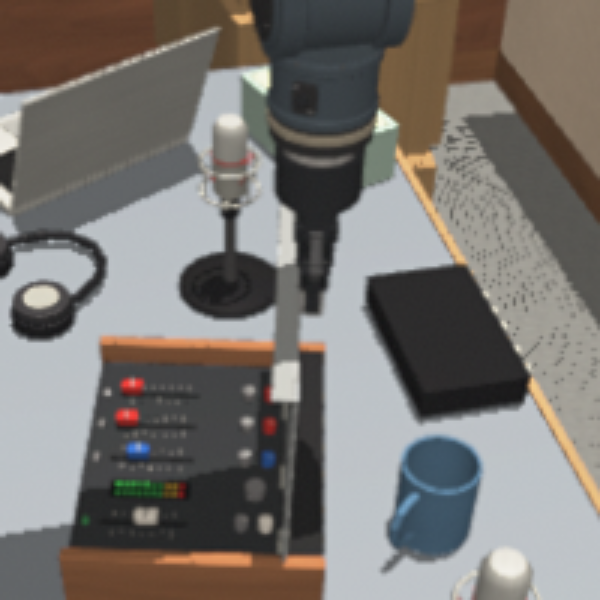

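Emit:
carry_out(
  commands=[
    {"gripper": 1, "translation": [0, 0.008, 0], "yaw": 0},
    {"gripper": 1, "translation": [0, 0.016, 0], "yaw": 0},
    {"gripper": 1, "translation": [0.001, 0.025, 0], "yaw": 0},
    {"gripper": 1, "translation": [0.002, 0.034, 0], "yaw": 0},
    {"gripper": 1, "translation": [0.0035, 0.042, 0], "yaw": 0},
    {"gripper": 1, "translation": [0.0055, 0.051, 0], "yaw": 0},
    {"gripper": 1, "translation": [0.008, 0.06, 0], "yaw": 0},
    {"gripper": 1, "translation": [0.011, 0.068, 0], "yaw": 0},
  ],
)

```text
time_s: 11.72
tcp_pos: [576.4, 28.3, 418.0]
eef_rot: [0.562, -0.429, 0.562, 0.429]
wrist_force: [1.6, -0.0, 2.4]
finger_gap: -0.0
```

```bash
python3 - <<'E'
from h import *
st(); 
E
```

```text
t 11.72 tipC [ 33.7  -9.6 245. ] F [ 1.6 -0.   2.4] gap -0.0 ty 164.7 tz 74.7 tx [ 0.001  0.    -1.   ] q [0.05 0.38 0.22 1.41 0.   0.32]
```

Emit:
carry_out(
  commands=[
    {"gripper": 1, "translation": [0.003, 0.0085, 0], "yaw": 0},
    {"gripper": 1, "translation": [0.0065, 0.017, 0], "yaw": 0},
    {"gripper": 1, "translation": [0.0105, 0.025, 0], "yaw": 0},
    {"gripper": 1, "translation": [0.015, 0.0325, 0], "yaw": 0},
    {"gripper": 1, "translation": [0.02, 0.04, 0], "yaw": 0},
    {"gripper": 1, "translation": [0.025, 0.0475, 0], "yaw": 0},
    {"gripper": 1, "translation": [0.031, 0.0545, 0], "yaw": 0},
    {"gripper": 1, "translation": [0.037, 0.061, 0], "yaw": 0},
  ],
)

```text
time_s: 12.38
tcp_pos: [517.6, 44.3, 380.7]
eef_rot: [0.562, -0.429, 0.562, 0.429]
wrist_force: [1.4, 0.0, 1.9]
finger_gap: 0.2
```

```bash
python3 - <<'E'
from h import *
st(); 
f=robot.grab_frame('scene')
a=f['image'][30:230,240:440,::-1]; cv2.imwrite('pics/s9.png',cv2.resize(a,None,fx=3,fy=3))
E
```

```text
t 12.38 tipC [-27.4  -9.6 207.7] F [1.4 0.  1.9] gap 0.2 ty 164.7 tz 74.7 tx [ 0.  0. -1.] q [ 0.09  0.26 -0.04  1.28  0.    0.35]
```

View pics/s9.png

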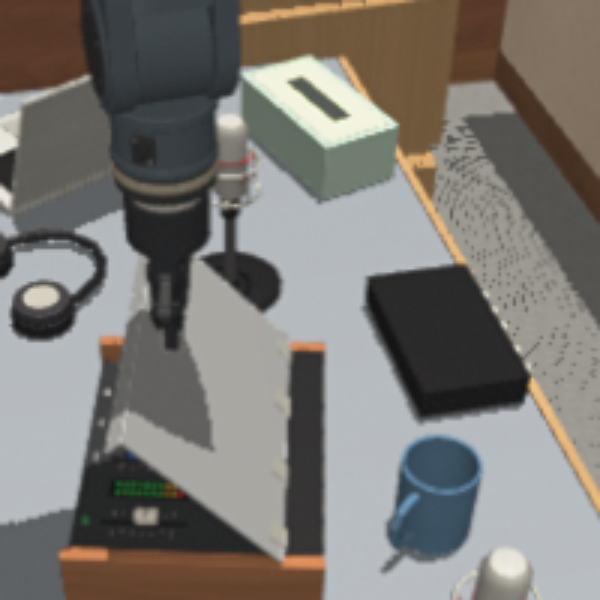

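Emit:
carry_out(
  commands=[
    {"gripper": 1, "translation": [0.006, 0.0065, 0], "yaw": 0},
    {"gripper": 1, "translation": [0.0125, 0.0125, 0], "yaw": 0},
    {"gripper": 1, "translation": [0.0195, 0.0185, 0], "yaw": 0},
    {"gripper": 1, "translation": [0.0265, 0.024, 0], "yaw": 0},
    {"gripper": 1, "translation": [0.034, 0.029, 0], "yaw": 0},
    {"gripper": 1, "translation": [0.0415, 0.0335, 0], "yaw": 0},
    {"gripper": 1, "translation": [0.0495, 0.038, 0], "yaw": 0},
    {"gripper": 1, "translation": [0.0575, 0.042, 0], "yaw": 0},
  ],
)

```text
time_s: 13.1
tcp_pos: [477.4, 55.3, 323.1]
eef_rot: [0.562, -0.429, 0.562, 0.429]
wrist_force: [0.7, 0.0, 1.4]
finger_gap: 0.0
```

```bash
python3 - <<'E'
from h import *
st(); 
E
```

```text
t 13.1 tipC [-69.   -9.6 150.1] F [0.7 0.  1.4] gap 0.0 ty 164.7 tz 74.7 tx [ 0.  0. -1.] q [ 0.12  0.2  -0.25  1.11  0.    0.38]
```

Emit:
carry_out(
  commands=[
    {"gripper": 1, "translation": [0.007, 0.003, 0], "yaw": 0},
    {"gripper": 1, "translation": [0.014, 0.006, 0], "yaw": 0},
    {"gripper": 1, "translation": [0.02, 0.008, 0], "yaw": 0},
    {"gripper": 1, "translation": [0.026, 0.0095, 0], "yaw": 0},
    {"gripper": 1, "translation": [0.031, 0.011, 0], "yaw": 0},
    {"gripper": 1, "translation": [0.035, 0.012, 0], "yaw": 0},
    {"gripper": 1, "translation": [0.039, 0.0125, 0], "yaw": 0},
    {"gripper": 1, "translation": [0.043, 0.0133, 0], "yaw": 0},
  ],
)

```text
time_s: 13.77
tcp_pos: [464.6, 58.8, 279.9]
eef_rot: [0.562, -0.429, 0.562, 0.429]
wrist_force: [-1.0, 0.2, 0.3]
finger_gap: -0.1
```

Emit:
carry_out(
  commands=[
    {"gripper": 1, "translation": [0.003, 0.0005, 0], "yaw": 0},
    {"gripper": 1, "translation": [0.006, 0.001, 0], "yaw": 0},
    {"gripper": 1, "translation": [0.009, 0.0015, 0], "yaw": 0},
    {"gripper": 1, "translation": [0.012, 0.002, 0], "yaw": 0},
    {"gripper": 1, "translation": [0.0145, 0.002, 0], "yaw": 0},
    {"gripper": 1, "translation": [0.017, 0.0025, 0], "yaw": 0},
    {"gripper": 1, "translation": [0.019, 0.0025, 0], "yaw": 0},
    {"gripper": 1, "translation": [0.021, 0.003, 0], "yaw": 0},
  ],
)

```text
time_s: 14.43
tcp_pos: [461.8, 59.5, 259.0]
eef_rot: [0.562, -0.429, 0.562, 0.429]
wrist_force: [0.7, -0.1, 0.8]
finger_gap: -0.1
```

```bash
python3 - <<'E'
from h import *
st(); 
E
```

```text
t 14.43 tipC [-85.3  -9.7  86. ] F [ 0.7 -0.1  0.8] gap -0.1 ty 164.7 tz 74.7 tx [-0. -0. -1.] q [ 0.13  0.22 -0.4   0.95 -0.    0.39]
```

Tip 5.5 mm above the shut height; press the rest slowly.

Emit:
carry_out(
  commands=[
    {"gripper": 1, "translation": [0.001, 0, 0], "yaw": 0},
    {"gripper": 1, "translation": [0.002, 0, 0], "yaw": 0},
    {"gripper": 1, "translation": [0.0025, 0, 0], "yaw": 0},
    {"gripper": 1, "translation": [0.003, 0, 0], "yaw": 0},
    {"gripper": 1, "translation": [0.0035, 0, 0], "yaw": 0},
    {"gripper": 1, "translation": [0.004, 0, 0], "yaw": 0},
    {"gripper": 1, "translation": [0.0045, 0, 0], "yaw": 0},
    {"gripper": 1, "translation": [0.005, 0, 0], "yaw": 0},
  ],
)

```text
time_s: 15.1
tcp_pos: [461.7, 59.5, 254.2]
eef_rot: [0.562, -0.429, 0.562, 0.429]
wrist_force: [-0.4, 0.0, 0.7]
finger_gap: 0.1
```

Emit:
carry_out(
  commands=[
    {"gripper": 1, "translation": [0, 0, 0], "yaw": 0},
    {"gripper": 1, "translation": [0.0005, 0, 0], "yaw": 0},
    {"gripper": 1, "translation": [0.0005, 0, 0], "yaw": 0},
    {"gripper": 1, "translation": [0.0005, 0, 0], "yaw": 0},
    {"gripper": 1, "translation": [0.001, 0, 0], "yaw": 0},
    {"gripper": 1, "translation": [0.001, 0, 0], "yaw": 0},
    {"gripper": 1, "translation": [0.001, 0, 0], "yaw": 0},
    {"gripper": 1, "translation": [0.001, 0, 0], "yaw": 0},
  ],
)

```text
time_s: 15.77
tcp_pos: [461.8, 59.5, 253.8]
eef_rot: [0.562, -0.429, 0.562, 0.429]
wrist_force: [-5.5, -0.4, 14.4]
finger_gap: 0.1
```

```bash
python3 - <<'E'
from h import *
st(); 
E
```

```text
t 15.77 tipC [-85.2  -9.7  80.8] F [-5.5 -0.4 14.4] gap 0.1 ty 164.7 tz 74.7 tx [ 0.001  0.    -1.   ] q [ 0.13  0.23 -0.41  0.93 -0.    0.39]
```

Emit:
carry_out(
  commands=[
    {"gripper": 1, "translation": [-0.001, 0, 0], "yaw": 0},
    {"gripper": 1, "translation": [-0.004, 0, 0], "yaw": 0},
    {"gripper": 1, "translation": [-0.015, 0, 0], "yaw": 0},
    {"gripper": 1, "translation": [-0.04, 0, 0], "yaw": 0},
    {"gripper": 1, "translation": [-0.07, 0, 0], "yaw": 0},
    {"gripper": 1, "translation": [-0.1, 0.02, 0], "yaw": 0},
    {"gripper": 1, "translation": [-0.13, 0.05, 0], "yaw": 0},
    {"gripper": 1, "translation": [-0.16, 0.08, 0], "yaw": 0},
  ],
)

```text
time_s: 16.43
tcp_pos: [384.7, 80.3, 413.3]
eef_rot: [0.562, -0.429, 0.562, 0.429]
wrist_force: [1.2, 0.7, 0.4]
finger_gap: -0.1
```

```bash
python3 - <<'E'
from h import *
st()
F={}
for n in('scene','top','wrist'):
    f=F[n]=robot.grab_frame(n); cv2.imwrite(f'pics/{n}9.png',f['image'][:,:,::-1])
cv2.imwrite('pics/s10.png',cv2.resize(F['scene']['image'][80:280,230:450,::-1],None,fx=3,fy=3,interpolation=cv2.INTER_CUBIC))
for th in(0,.03,.06):
    P=[C(0,0,0)+CX*(85-210*np.cos(th)+4*np.sin(th))+CY*y+np.array([0,0,76.5+210*np.sin(th)+4*np.cos(th)]) for y in(164,-164)]
    print(th,proj(F['scene'],P).round(1).tolist(),proj(F['top'],P).round(1).tolist())
E
```

```text
t 16.43 tipC [-165.2  -10.1  240.3] F [1.2 0.7 0.4] gap -0.1 ty 164.7 tz 74.7 tx [-0. -0. -1.] q [ 0.21 -0.01 -0.26  1.32  0.    0.47]
0 [[273.9, 140.1], [260.0, 214.2]] [[245.2, 229.1], [338.1, 252.2]]
0.03 [[273.8, 138.7], [259.9, 212.7]] [[244.9, 228.8], [338.2, 252.0]]
0.06 [[273.8, 137.2], [259.8, 211.3]] [[244.7, 228.5], [338.3, 251.8]]
```

View pics/s10.png

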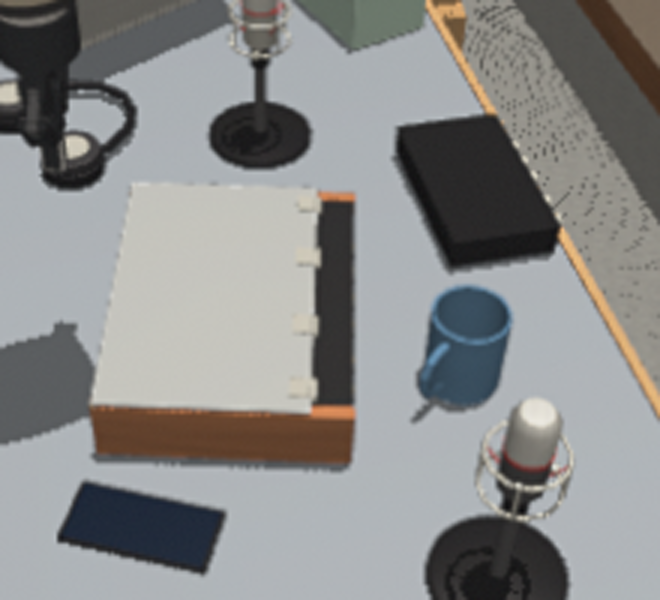

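View pics/top9.png

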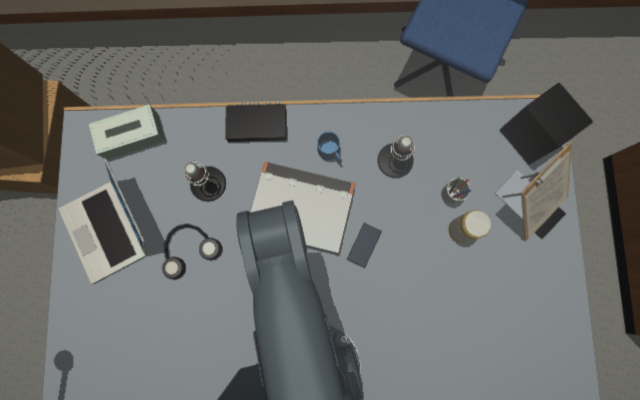

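View pics/wrist9.png

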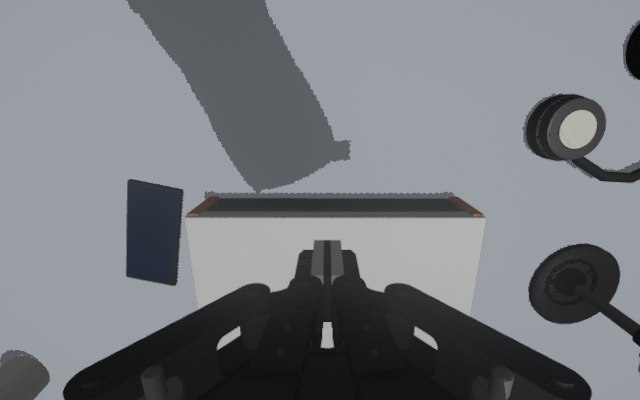

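```bash
python3 - <<'E'
from workcell import robot
print(robot.hand_in())
E
```

```text
the job is handed in; nothing more can be done
None
```

I pulled both red faders down to their stops, then pushed the cover over from behind and pressed it shut. I handed the job in at about 16.5 s with the arm clear of everything.

- **Faders:** each red fader was pulled with the closed fingertips until the force rose to about 7 N at its stop. In the wrist picture, taken before the cover was closed, both caps sat on their lowest tick marks, and the blue and white faders looked unchanged.
- **Cover:** it followed the fingertips with 1–3 N of force and closed slowly. The last press reached about 15 N with the fingertips at 80.8 mm, against 80.5 mm for fully shut. After I lifted off, the cover's front corners in the scene picture were within about 1 px of where a shut cover should appear.
- **Surroundings:** the console corners and the things around it looked the same as at the start in the last pictures. I checked these by eye and did not measure each object again. The largest wrist force in my readings was the 15 N closing press, and no check disagreed.

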